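Fetch an ink roller from the back of a tip-out bin

ROBOT

A 6-joint arm with a two-finger parallel gripper is mounted at the origin on the work surface. World frame = base frame: x ahead of the robot, y to its left, z up, the work surface at z = 0. Lengths are in m, angles in rad, forces in N, time in s.
With the tool pointing down it reaches from about 0.35 to 0.975 m from the base axis. Payload 4.9 kg.
Tool frame: the origin (TCP) lies where the fingers leave the gripper's body, on its centre line; the fingertips stand 73 mm ahead of it and the grasp point (between the pads) lies 54 mm ahead of it; z points along the fingers, y is the direction in which the jaws open and shut (so a half turn about z gives the same grasp; the last joint's range is limited). The gripper opens to 85 mm and grips with 20 to 120 N. Pads are 22 mm wide; open, the fingers measure 114 mm over their backs; the gripper's body (76 mm by 85 mm) begins 54 mm behind the grasp point. The pads swing forward as they close: fully open they stand 13 mm farther back than shut.
Start: joints at [1.128, 0.053, 1.613, -0, 1.476, -0.119], TCP at [0.199, 0.593, 0.304] pointing down, gripper open.
Joint ranges: [-3.01, 3.01], [-1.01, 2.22], [0.06, 2.58], [-1.02, 4.17], [0.09, 2.62], [-3.14, 3.14]. Speed limits (rad/s): [2.57, 2.57, 3.14, 3.14, 3.14, 3.14].

INTERFACE

Orientations are given as a rotation vector (axis times angle).
In Python, from station import monitor, vision, workorder gives the robot as it stands.
- The arm moves only by the tool arm_command, never from a script. Its argument "rows" is text: rows parted by semicolons, each of 6 numbers parted by spaces: the shift along the world's x, y, z in mm, then the turn, a rotation vector about the world's x, y, z in degrees. In form: tx ty tz wx wy wz; .... A call has 1 to 12 rows; each row is the pose to reach, as a shift and turn from the pose measured when the call began; what a row does not reach only later rows make up. A row lasts 1/8 s, in which the tool goes at most 62.5 mm and 10.7 degrees, less where a joint would pass 70% of its speed; a pose out of reach is approached as far as the arm can. A call with a gripper value outside its range is refused whole. "jaw" is the opening, from 0 (shut) to 1 (fully open), set as the call begins (left out, the last holds). The fingers move at their own pace and stop on an object; "squeeze" is the grip in N (left out, the last holds). Time passes only in rows, so rows that repeat a pose let the fingers close. It gives the time, the measured TCP pose, the force and the opening at its end, in the units of the state.
- monitor.get_obs(): the state, without advancing time (a new reading comes with each control period).
- vision.get_image(name): name is "side" or "top" or "wrist"; returns a dict with "frame" (420x560x3 uint8, red, green, blue), "vfov" (degrees; the focal length in pixels is half the picture's height over the tangent of half this angle, whatever the lens; pixels are square), "cx", "cy" (the principal point, pixels), "R" (3x3) and "t" (3): a world point X has camera coordinates R X + t; the wrist camera has in their place "T_tool_cam" (4x4, takes a point from camera to tool coordinates, whose origin is the TCP and whose axes are the flange's). Camera axes: x right, y down, z forward; pixel columns grow to the right and rows downward; lengths in m; the calibration is good to about 2 mm. A picture is of the moment at which its call begins: read the wrist's pose just before it. There is no depth.
- workorder.finish_job(): hands the job in, once; it reports no verdict.
The state is a dict: "t": time; "q": joint angles; "dq": joint speeds; "effort": joint torques, N m; "tool_pos": TCP position; "tool_rot": TCP orientation; "contact_force": force on the tool from outside, world axes, zero at the start; "wrist_torque": the same for the moment, N m; "opening": finger opening in m.
Only numpy, scipy, OpenCV 4.12 (cv2) and the standard library are available. Lean on these libraries where they do the work, as an engineer would, in place of code of your own. Each camera call takes 0.05 s, during which the arm holds its last target. There are 200 camera calls.

TASK

The ink roller stands at the back of one of the two tip-out bins, under the locker. Tip that bin fully forward by its knob, take the ink roller out by its handle and set it on the aluminium rest, roller down in the trough and handle leaning in the fork; then swing the bin fully shut again. Leave the scraper's bin shut and disturb nothing else on the table.

Things in the scene. Friction and masses are not known exactly. Their poses are not given: they have to be found in the camera images.
- bin_a (a joint): tip-out bin that holds the ink roller: wooden box 122 mm deep, 112 wide, front wall 75 high, under a plywood locker (rack a). Angle in rad: 0 shut (upright), 0.75 tipped fully forward (stop). Hinge along its lower front edge; stiff enough to stay tipped where left beyond about 0.6, may fall back below that. Tipping needs about 5 to 9 N at the knob
- bin_b (a joint): the other, equal tip-out bin (rack b), which holds the scraper; 0 shut, 0.75 fully tipped
- hinge_a (a point): middle of the hinge line of bin a, fixed, 20 mm above the table; line along its y; its -x is the front, towards which the bin tips. In this frame the locker above spans x -12 to +125 mm, y +-72, from 238 mm to 328 mm above this point; side panels from x +55 to +125 mm at y +-60 to +-72 carry it
- hinge_b (a point): the same point of bin b, with an equal rack and locker
- knob_a (a point): centre of the wooden pull knob of bin a: a disc 32 mm in diameter with flat faces 26 mm apart (towards +-y of the bin), on a 12 mm stem above the middle of the front wall's top; centre 110 mm from the hinge along the bin's own z and 3 mm along its +x; wall top 75 mm from the hinge. Turns with the bin; pinched, it may creep in the grip by up to 15 mm as it swings
- knob_b (a point): the same point on bin b
- pocket_a (a point): middle of the floor of the rear pocket of bin a, where the ink roller stands; pocket 42 mm deep, 100 mm wide, divider wall in front of it 60 mm high, rear wall 38 mm. Turns with the bin; 95 mm behind and 3 mm above the hinge in the bin's own frame
- brayer_center (a point): centre of the ink roller (hand brayer, 185 mm long, 0.15 to 0.3 kg): rubber roller at its foot, steel yoke 91 by 30 mm up to 33 mm below this point, then a straight wooden handle 26 mm (its y) by 22 mm (its x). z runs along the handle from roller to handle end, 92 mm above this point; the foot is 93 mm below. Stands in the pocket of bin a, leans on the divider when tipped
- brayer_roller (a point): middle of the rubber roller (36 mm diameter, 80 mm long along the brayer's y, which starts along the hinge line of bin a), on its axis, 75 mm below brayer_center along the brayer's z
- rest_trough (a point): fixed aluminium rest: where the middle of the seated roller belongs, 30 mm above the table. Base plate 12 mm thick, 120 mm wide; two ridges 10 mm high, 44 mm apart, hold the roller, whose axis then lies along the rest's y (either way round). The handle leans to the rest's -x, 0.65 rad (37 degrees) from vertical
- rest_cradle (a point): where brayer_center belongs when the roller is seated: above the fork of the rest, 75 mm from rest_trough along the leaning handle. The fork is a 10 mm round cross bar under the handle, centred 58 mm to -x of rest_trough, 80 mm above the table, with two prongs up to 102 mm above the table, 50 mm between them
- scraper_center (a point): centre of the wide wooden scraper, 185 mm long with the same handle as the ink roller but a wooden blade holder 84 by 34 by 68 mm at its foot; stands in bin b; to be left alone
- tin: steel tin, 64 mm diameter, 55 tall, origin at its foot; leave alone
- cup: white cup, 64 mm diameter, 58 tall, origin at its foot; leave alone
- jar: white jar, 84 mm diameter, 100 tall, origin at its foot; leave alone
- brushpot: steel pot 100 mm diameter full of brushes, 260 tall in all, origin at its foot; leave alone
- block: dark wooden printing block 100 x 70 x 22 mm, origin under its centre; leave alone
- spatula: ink spatula 200 mm long lying on the table; leave alone
There are look-alikes about, which are no part of the job. Of the things that look like the part that bears rest_trough, the largest one is meant.

How it is judged:
On the way, in this order (a step that is already met when the one before it is completed fails the run):
1. the ink roller's bin is tipped forward with the roller still in its pocket (value of joint bin_a above 0.6 rad and distance between brayer_roller and pocket_a below 0.04 m), for 0.2 s.
2. the ink roller is lifted clear of the bin (distance between brayer_roller and pocket_a above 0.12 m), for 0.1 s.
At the end, for the whole second after the job is handed in: the ink roller lies still on the rest, its roller within 14 mm of the trough's middle and its centre within 16 mm of its place over the fork; both bins are shut to within 0.06 rad (distance between brayer_roller and rest_trough below 0.014 m and distance between brayer_center and rest_cradle below 0.016 m and linear speed of brayer below 0.02 m/s and value of joint each of bin_a, bin_b below 0.06 rad); the robot touches nothing.
It fails at once if the scraper's bin is tipped (value of joint bin_b above 0.15 rad).
It fails at once if the scraper is shifted (distance of scraper_center from where it was at the start of the episode above 0.04 m).
It fails at once if a thing on the table is pushed or knocked over (by more than 30 mm) (distance of any of tin, cup, jar, brushpot, block, spatula from where it was at the start of the episode above 0.03 m or angle between any of tin, cup, jar, brushpot's own z axis and vertical above 0.5 rad).
It also fails if it takes over 70 s, if anything falls off the work surface, if the arm or the gripper's body presses on something with over 40 N, if the wrist force passes 120 N, or if a joint passes its speed limit or range.

## Working session

There is one attempt and no reset: what is moved stays moved. The work goes in short steps, Python scripts to look and compute and a tool call to move; the robot and the scene stay as the last step left them, time stands still between calls to the robot, and variables do not carry over. Pictures are saved under pics/ and viewed, about 8 in all and at most 12, crops included, and the job is handed in when it is done.

Besides the shell and the picture viewer there is one more tool, called as a command line: name --argument value ..., lists and objects as JSON in quotes. arm_command: Moves the arm, as the interface text tells. Its arguments: {"type":"object","properties":{"rows":{"type":"string"},"jaw":{"type":"number"},"squeeze":{"type":"number"}},"required":["rows"]}

```bash
mkdir -p pics; ls
cat > h.py <<'E'
import numpy as np, cv2
from scipy.spatial.transform import Rotation as Ro
from station import monitor, vision, workorder
def grab(n):
    o=monitor.get_obs(); d=vision.get_image(n); d['obs']=o; return d
def cam(d):
    f=d['frame'].shape[0]/2/np.tan(np.radians(d['vfov'])/2)
    if 'T_tool_cam' in d:
        o=d['obs']; T=np.eye(4); T[:3,:3]=Ro.from_rotvec(o['tool_rot']).as_matrix(); T[:3,3]=o['tool_pos']
        T=np.linalg.inv(T@np.array(d['T_tool_cam'])); return f,d['cx'],d['cy'],T[:3,:3],T[:3,3]
    return f,d['cx'],d['cy'],np.array(d['R']),np.array(d['t'])
def ray(c,u,v):
    f,cx,cy,R,t=c; return -R.T@t, R.T@np.array([(u-cx)/f,(v-cy)/f,1.])
def onz(c,u,v,z):
    o,r=ray(c,u,v); return o+r*(z-o[2])/r[2]
def proj(c,X):
    f,cx,cy,R,t=c; p=R@np.array(X)+t; return np.round([f*p[0]/p[2]+cx,f*p[1]/p[2]+cy],1)
def tri(c1,p1,c2,p2):
    o1,r1=ray(c1,*p1);o2,r2=ray(c2,*p2)
    s=np.linalg.lstsq(np.c_[r1,-r2],o2-o1,rcond=None)[0]
    a=o1+r1*s[0];b=o2+r2*s[1]; return (a+b)/2, np.linalg.norm(a-b)
def save(n,img): cv2.imwrite('pics/'+n,img[...,::-1])
E
python3 - <<'E'
from h import *
import pickle
o=monitor.get_obs(); print(o['t'],o['tool_pos'],o['tool_rot'])
for n in ['top','side']:
    d=grab(n); pickle.dump(d,open(n+'.pkl','wb')); c=cam(d); print(n,d['vfov'],'pos',-c[3].T@c[4],'fwd',c[3][2]); save(n+'.png',d['frame']) if n=='side' else save(n+'.png',d['frame'])
E
```

```text
pics
0.0 [0.19866871 0.59207844 0.30265556] [-5.06328502e-01 -3.09995670e+00  3.08778434e-03]
top 51.80136630763853 pos [0.46046108 0.00964437 1.29096185] fwd [ 0.06031805  0.00449691 -0.99816908]
side 42.21726077337222 pos [-0.21189558 -1.13724466  1.18576664] fwd [ 0.41976991  0.65756    -0.62562614]
```

View pics/top.png

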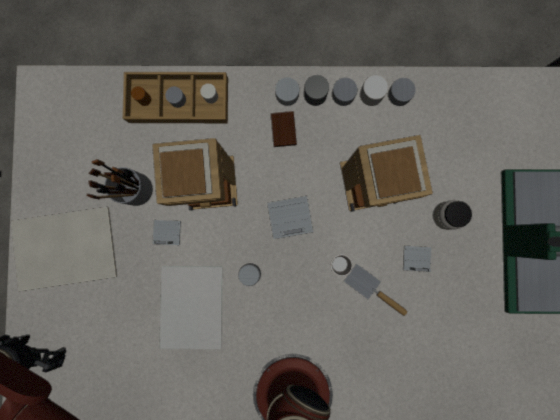

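View pics/side.png

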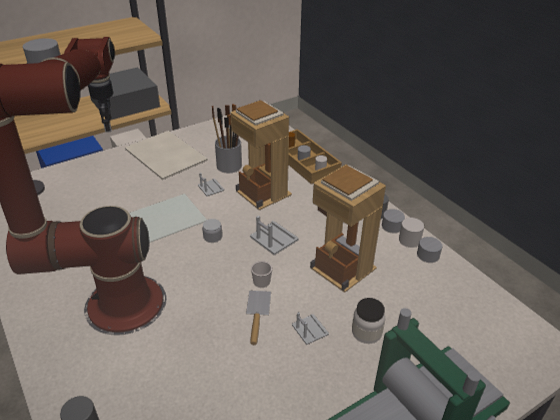

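The top view shows two racks, at (190,172) and (388,175). There are three rest-like parts at (166,232), (291,217) and (417,259), and the largest is the middle one. The two bins look alike, so I need a close crop to tell roller from scraper.

Run:
```python
from h import *
import pickle
s=pickle.load(open('side.pkl','rb'))['frame'];t=pickle.load(open('top.pkl','rb'))['frame']
br=lambda a:np.clip(a.astype(float)*1.7,0,255).astype(np.uint8)
z=lambda a:cv2.resize(br(a),(400,300),interpolation=cv2.INTER_CUBIC)
# crops 100x75
im=np.vstack([np.hstack([z(s[135:210,220:320]),z(s[220:295,300:400])]),np.hstack([z(s[200:275,225:325]),z(t[190:250,250:330])])])
save('c1.png',im)
```

```text
(no output)
```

View pics/c1.png

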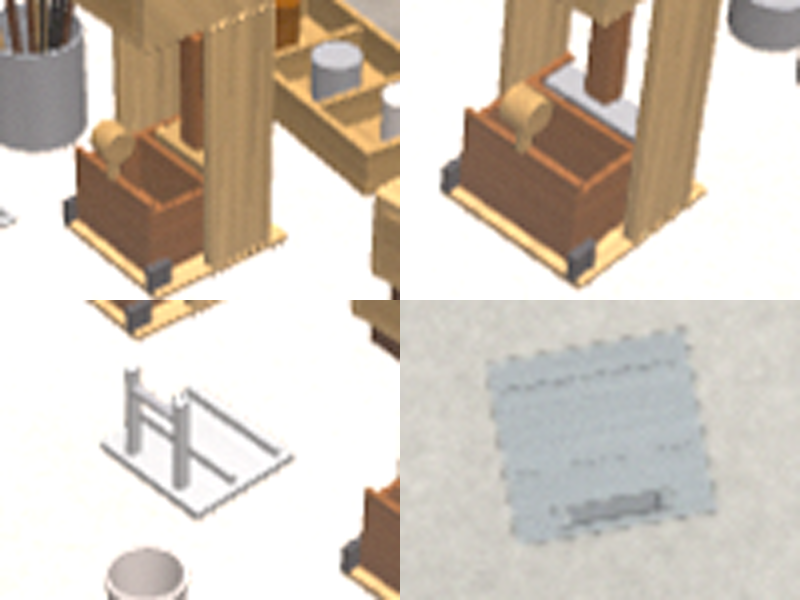

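The right-hand rack's bin at side (337,262) shows a grey steel yoke, so it is bin a with the roller. The left bin at (257,185) shows a wooden holder, which is the scraper. The largest rest is at side (274,237), with its fork towards the robot. Next I zoom in to measure rack a and the rest.

Run:
```python
from h import *
import pickle
s=pickle.load(open('side.pkl','rb'))['frame'];t=pickle.load(open('top.pkl','rb'))['frame']
br=lambda a:np.clip((a/255.)**.6*255*1.1,0,255).astype(np.uint8)
def z(a,x0,y0,w,h,k):
    b=cv2.resize(br(a[y0:y0+h,x0:x0+w]),(w*k,h*k),interpolation=cv2.INTER_CUBIC)
    for i in range(0,w,10): cv2.putText(b,str(x0+i),(i*k,8),0,.3,(255,0,0)); b[::4,i*k]=(255,0,0)
    for j in range(10,h,10): cv2.putText(b,str(y0+j),(0,j*k),0,.3,(255,0,0)); b[j*k,::4]=(255,0,0)
    return b
im=np.hstack([z(t,335,130,100,90,4),z(s,305,160,90,130,4)[:,:360][160:520]]) if 0 else None
A=z(t,337,132,100,84,4);B=z(s,305,220,90,70,4);C=z(t,262,192,54,50,7);D=z(s,246,210,54,46,7)
H=np.zeros((600,800,3),np.uint8)
H[:336,:400]=A[:336,:400]; H[:280,410:770]=B; H[340:600,:378]=C[50:310]; H[285:600,410:788]=D[:315]
save('c2.png',H)
```

```text
(no output)
```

View pics/c2.png

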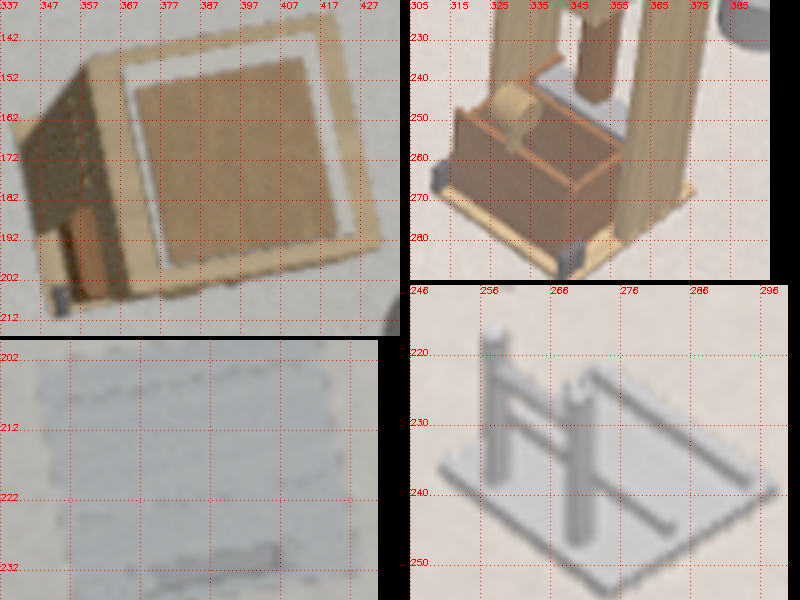

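Locker-top corners are at top (359,147.5), (420.5,135), (432.5,193) and (369.5,206). The rest plate's corners are at top (267.6,202), (307.6,195.6), (313,232.4) and (275,239). Its cross bar is at (293,231), and its ridges are visible in both views.

Run:
```python
from h import *
import pickle
from scipy.optimize import least_squares
T=cam(pickle.load(open('top.pkl','rb')));S=cam(pickle.load(open('side.pkl','rb')))
np.set_printoptions(precision=4,suppress=True)
P=[(359,147.5),(420.5,135),(432.5,193),(369.5,206)]
W=np.array([onz(T,*p,.348) for p in P]);print('locker',W, [np.linalg.norm(W[i]-W[(i+1)%4]) for i in range(4)])
L=np.array([[.125,.072],[.125,-.072],[-.012,-.072],[-.012,.072]])
rz=lambda a:np.array([[np.cos(a),-np.sin(a)],[np.sin(a),np.cos(a)]])
f=lambda p:((L@rz(p[2]).T+p[:2])-W[:,:2]).ravel()
r=least_squares(f,[.7,-.3,-.2]);h=r.x;print('hinge a',h,np.degrees(h[2]),r.fun)
hp=lambda x,y,z:np.r_[rz(h[2])@[x,y]+h[:2],.02+z]
for n,q in [('knob',(.003,0,.11)),('hl',(0,.06,0)),('hr',(0,-.06,0)),('wallL',(0,.056,.075)),('wallR',(0,-.056,.075))]: print(n,hp(*q),proj(S,hp(*q)),proj(T,hp(*q)))
print('rest top plate');Q=np.array([onz(T,*p,.012) for p in [(267.6,202),(307.6,195.6),(313,232.4),(275,239)]]);print(Q,Q.mean(0))
print('side plate',*[onz(S,*p,.012) for p in [(250,236.1),(274.6,254.6),(298.6,239.3)]])
print('ridges top',*[onz(T,*p,.022) for p in [(271,206.6),(304.4,202.4),(273.6,224.4),(306,219)]])
print('ridges side',*[onz(S,*p,.022) for p in [(272.4,222.1),(294.9,238.6),(283.4,245)]])
print('bar top',onz(T,293.2,231.4,.08))
print('prong tops side',onz(S,258.3,217,.102),onz(S,270.5,225.5,.102))
```

```text
locker [[ 0.6555 -0.1422  0.348 ]
 [ 0.6839 -0.2778  0.348 ]
 [ 0.5556 -0.3023  0.348 ]
 [ 0.5264 -0.1645  0.348 ]] [np.float64(0.13857096507378422), np.float64(0.1306035652666254), np.float64(0.14086740076301335), np.float64(0.1309285478332874)]
hinge a [ 0.5499 -0.2326  0.1946] 11.151977237034252 [ 0.0032  0.0044  0.0026 -0.0013 -0.0035 -0.0033 -0.0022  0.0002]
knob [ 0.5529 -0.232   0.13  ] [329.5 246. ] [379.6 201.9]
hl [ 0.5383 -0.1737  0.02  ] [312.  263.5] [352.1 209.7]
hr [ 0.5615 -0.2915  0.02  ] [341.5 284. ] [392.1 202. ]
wallL [ 0.5391 -0.1777  0.095 ] [314.1 246.1] [357.4 207.8]
wallR [ 0.5608 -0.2876  0.095 ] [342.5 265. ] [397.  200.2]
rest top plate
[[ 0.5604  0.0755  0.012 ]
 [ 0.58   -0.0431  0.012 ]
 [ 0.471  -0.0594  0.012 ]
 [ 0.451   0.0527  0.012 ]] [0.5156 0.0064 0.012 ]
side plate [0.4461 0.0476 0.012 ] [ 0.4669 -0.0709  0.012 ] [ 0.5725 -0.0507  0.012 ]
ridges top [0.5461 0.0648 0.022 ] [ 0.5589 -0.0334  0.022 ] [0.4938 0.0568 0.022 ] [ 0.5101 -0.0382  0.022 ]
ridges side [0.5406 0.0594 0.022 ] [ 0.5576 -0.0507  0.022 ] [ 0.509  -0.0569  0.022 ]
bar top [ 0.4729 -0.0003  0.08  ]
prong tops side [0.4645 0.0225 0.102 ] [ 0.475  -0.0338  0.102 ]
```

```bash
cat >> h.py <<'E'
def toolR(a,yaw,flip):
    """tool z points yaw-forward & down, a deg from vertical; flip=1: tool x up/forward, -1 other"""
    a=np.radians(a); f=np.array([np.cos(yaw),np.sin(yaw),0]); z=np.sin(a)*f+np.array([0,0,-np.cos(a)])
    y=np.cross(z,np.cos(a)*f+np.array([0,0,np.sin(a)])); y*=1
    x=flip*(np.cos(a)*f+np.array([0,0,np.sin(a)])); return np.c_[x,np.cross(z,x),z]
def delta(Rt,tcp,o=None):
    o=o or monitor.get_obs(); R0=Ro.from_rotvec(o['tool_rot'])
    return np.round(np.r_[(np.array(tcp)-o['tool_pos'])*1000,(Ro.from_matrix(Rt)*R0.inv()).as_rotvec(degrees=True)],1)
def slerp(Rt,tcp,n,o=None):
    d=delta(Rt,tcp,o); return '; '.join(' '.join('%g'%v for v in np.round(d*k/n,0)) for k in range(1,n+1))
E
python3 - <<'E'
from h import *
d=grab('wrist');np.set_printoptions(precision=3,suppress=True);print(d['T_tool_cam'],d['vfov'])
for fl in (1,-1): print(fl,delta(toolR(0,.165,fl),[.42,-.02,.36]))
E
```

```text
[[ 0.002 -0.949 -0.314  0.08 ]
 [ 1.     0.002  0.001 -0.   ]
 [-0.    -0.314  0.949 -0.069]
 [ 0.     0.     0.     1.   ]] 69.10062137097513
1 [ 221.3 -612.2   57.    -0.    -0.1 -152. ]
-1 [ 221.3 -612.2   57.     0.1   -0.    28. ]
```

arm_command --rows "10 -40 10 0 0 -10; 30 -90 20 0 0 -20; 55 -140 30 0 0 -30; 75 -190 40 0 0 -40; 95 -240 50 0 0 -50; 115 -290 57 0 0 -60; 140 -340 57 0 0 -70; 160 -390 57 0 0 -80; 185 -440 57 0 0 -90; 210 -490 57 0 0 -100; 230 -540 57 0 0 -110; 250 -575 57 0 0 -120" --jaw 1

```text
t: 1.65
tool_pos: [0.4489, 0.0151, 0.3597]
tool_rot: [-2.941, -1.1, 0.001]
contact_force: [0.1, 0.2, -0.3]
opening: 0.085
```

arm_command --rows "10 -7 0 0 0 -10; 20 -10 0 0 0 -20; 30 -17 0 0 0 -30; 30 -17 0 0 0 -32; 30 -17 0 0 0 -32; 30 -17 0 0 0 -32"

```text
t: 2.4
tool_pos: [0.4787, -0.0017, 0.3597]
tool_rot: [-3.13, -0.249, -0.0]
contact_force: [-0.5, -0.4, -0.6]
opening: 0.0853
```

Run:
```python
from h import *
import pickle
d=grab('wrist');pickle.dump(d,open('w1.pkl','wb'));o=d['obs'];print(o['t'],o['tool_pos'],o['tool_rot'],o['q'],o['dq'].max() if hasattr(o['dq'],'max') else o['dq'])
c=cam(d);print(proj(c,[.528,.005,.03]),proj(c,[.5529,-.232,.13]))
save('w1.png',np.clip((d['frame']/255.)**.7*255,0,255).astype(np.uint8))
```

```text
2.4 [ 0.47865956 -0.00165891  0.35971948] [-3.13006749e+00 -2.49312610e-01 -1.69512040e-04] [-1.59805052e-01 -3.34567180e-01  1.87010038e+00  1.59253929e-03
  1.60633655e+00  1.25208150e+00] 0.004750092983293012
[284.2 135.6] [528.1 157.8]
```

View pics/w1.png

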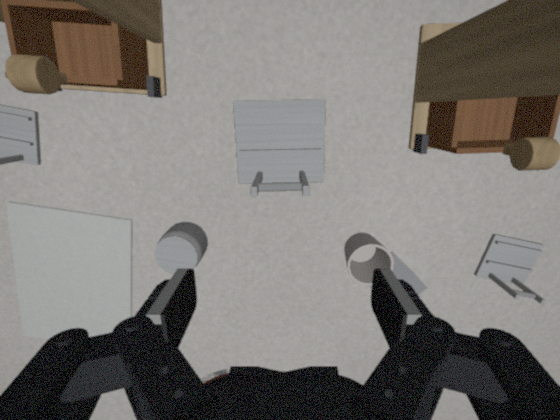

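The rest appears with plate corners (235,101), (325,99), (327,184) and (236,183), the near ridge at row 150 and prong tops at (256,190) and (305,190). The roller bin's knob is at about (536,153).

Run:
```python
from h import *
import pickle
np.set_printoptions(precision=4,suppress=True)
d=pickle.load(open('w1.pkl','rb'));c=cam(d)
for n,z,ps in [('plate',.012,[(235,101),(325,99),(327,184),(236,183)]),('ridge near',.022,[(239,149.5),(323,148.5)]),('prongs',.102,[(255.5,190),(305,190)]),('hinge block',.02,[(421,143)])]:
    for p in ps: print(n,onz(c,*p,z))
T=cam(pickle.load(open('top.pkl','rb')));S=cam(pickle.load(open('side.pkl','rb')))
print('knob',tri(c,(536,153),S,(331,247)))
print('wallL',tri(c,(456,150),S,(317,247)))
g=cv2.cvtColor(d['frame'],cv2.COLOR_RGB2GRAY).astype(float)
print(g[95:195,262:298].mean(1).round().astype(int))
k=g[112:142,215:345].mean(0);print(k.round().astype(int)[10:35],k.round().astype(int)[98:122])
```

```text
plate [0.5592 0.0743 0.012 ]
plate [ 0.5802 -0.0396  0.012 ]
plate [ 0.4711 -0.065   0.012 ]
plate [0.452  0.0609 0.012 ]
ridge near [0.5001 0.0608 0.022 ]
ridge near [ 0.5192 -0.0482  0.022 ]
prongs [0.4705 0.0278 0.102 ]
prongs [ 0.4793 -0.0261  0.102 ]
hinge block [ 0.5467 -0.1743  0.02  ]
knob (array([ 0.5568, -0.2372,  0.1291]), np.float64(0.004000582359804562))
wallL (array([ 0.5472, -0.1821,  0.0909]), np.float64(0.0008970038759554781))
[131 131 131 130 123 118 118 119 119 118 118 117 117 119 121 120 120 120
 120 121 121 121 120 120 122 122 123 123 120 117 119 121 122 121 120 120
 120 120 119 121 122 123 123 121 120 119 121 122 124 124 124 122 122 114
  97 112 120 121 121 121 121 120 120 120 122 122 122 123 120 119 122 122
 123 123 122 121 120 119 120 121 122 121 118 117 120 120 118  97  87  96
 103 103 103 103  97  93 112 128 132 131]
[130 131 132 132 132 131 131 130 127 118 115 118 120 121 120 120 120 120
 120 120 119 120 120 120 120] [122 122 122 121 122 122 122 121 122 121 121 121 123 131 133 134 133 132
 132 132 132 133 134 135]
```

Run:
```python
from h import *
R=toolR(60,.19,1);k=np.array([.557,-.2372,.13])
print(delta(R,k-.19*R[:,2])); print(k-.19*R[:,2])
```

```text
[ -83.3 -266.6 -134.8   10.3  -59.1    1.6]
[ 0.39541628 -0.26827575  0.225     ]
```

arm_command --rows "-15 -40 0 2 -8 0; -30 -80 -10 3 -16 0; -45 -120 -30 5 -25 1; -60 -160 -50 6 -34 1; -70 -200 -80 8 -43 1; -80 -235 -110 9 -51 1; -83 -267 -135 10 -59 2; -83 -267 -135 10 -59 2; -83 -267 -135 10 -59 2; -83 -267 -135 10 -59 2"

```text
t: 3.7
tool_pos: [0.3966, -0.2683, 0.2271]
tool_rot: [-2.636, -0.268, -1.52]
contact_force: [0.0, 0.2, 0.7]
opening: 0.0853
```

Run:
```python
from h import *
import pickle
np.set_printoptions(precision=4,suppress=True)
d=grab('wrist');pickle.dump(d,open('w2.pkl','wb'));o=d['obs'];print(o['t'],o['tool_pos'],o['tool_rot'],o['q'])
c=cam(d);print(proj(c,[.557,-.2372,.13]))
save('w2.png',np.clip((d['frame']/255.)**.7*255,0,255).astype(np.uint8))
```

```text
3.7 [ 0.3966 -0.2683  0.2271] [-2.6356 -0.2683 -1.5204] [-1.1391 -0.4238  2.3386  1.1242  1.1971 -0.2067]
[282.7 206.8]
```

View pics/w2.png

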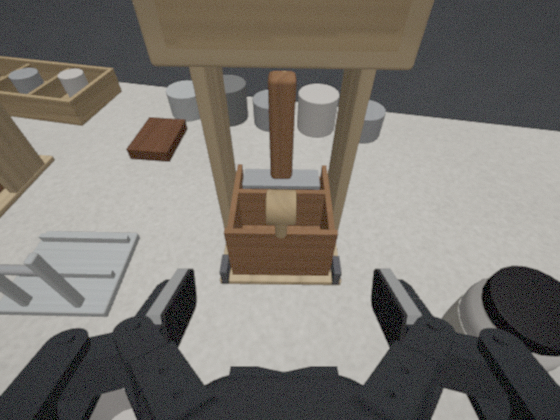

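The knob is at (281.5,208), right at the predicted pixel, and the hinge blocks at (225,269) and (335.5,269.5) are level. The grey yoke stands behind it with its handle top at (283,75). I will go in for the grasp.

Run:
```python
from h import *
import pickle
np.set_printoptions(precision=4,suppress=True)
d=pickle.load(open('w2.pkl','rb'));c=cam(d)
print('hinge',onz(c,225,269,.02),onz(c,335.5,269.5,.02)); print('walltop',onz(c,230,230,.095),onz(c,334,231,.095))
S=cam(pickle.load(open('side.pkl','rb')));k=tri(c,(281.5,208),S,(331,247));print(k)
k=k[0]; R=toolR(60,.19,1)
for s in (.11,.054): print(delta(R,np.array([.557,-.237,.130])-s*R[:,2]))
```

```text
hinge [ 0.5455 -0.1722  0.02  ] [ 0.5712 -0.2985  0.02  ]
walltop [ 0.5475 -0.1869  0.095 ] [ 0.5673 -0.2869  0.095 ]
(array([ 0.5554, -0.2365,  0.1291]), np.float64(0.0011914334078626377))
[ 66.9  13.2 -42.1   0.7   0.   -0.3]
[114.5  22.4 -70.1   0.7   0.   -0.3]
```

arm_command --rows "30 6 -18 1 0 0; 65 13 -40 1 0 0; 90 18 -55 1 0 0; 108 21 -66 1 0 0; 116 22 -70 1 0 0; 116 22 -70 1 0 0; 116 22 -70 1 0 0"

```text
t: 4.62
tool_pos: [0.5125, -0.2465, 0.1581]
tool_rot: [-2.623, -0.255, -1.518]
contact_force: [0.9, 0.5, 0.2]
opening: 0.0856
```

arm_command --rows "0 0 0 0 0 0; 0 0 0 0 0 0; 0 0 0 0 0 0; 0 0 0 0 0 0; 0 0 0 0 0 0; 0 0 0 0 0 0; 0 0 0 0 0 0; 0 0 0 0 0 0" --jaw 0 --squeeze 50

```text
t: 5.62
tool_pos: [0.5119, -0.2446, 0.1581]
tool_rot: [-2.617, -0.259, -1.516]
contact_force: [-14.2, 8.1, 9.6]
opening: 0.0257
```

Run:
```python
from h import *
o=monitor.get_obs();R=Ro.from_rotvec(o['tool_rot']).as_matrix();g=np.array(o['tool_pos'])+.054*R[:,2];print(g,o['contact_force'],o['opening'])
h=np.array([.5565,-.2365,.02]);f=np.array([np.cos(.19),np.sin(.19),0]);u=np.array([0,0,1.])
for th in np.arange(.075,.8,.075):
    x=.003*np.cos(th)-.110*np.sin(th);z=.003*np.sin(th)+.110*np.cos(th)
    print(round(th,3),np.round((h+f*x+u*z-(h+f*.003+u*.110))*1000,1))
```

```text
[ 0.5578338  -0.23503762  0.13125037] [-14.2477197    8.14243739   9.56684727] 0.025652649382348982
0.075 [-8.1 -1.6 -0.1]
0.15 [-16.2  -3.1  -0.8]
0.225 [-24.2  -4.6  -2.1]
0.3 [-32.1  -6.2  -4. ]
0.375 [-39.8  -7.6  -6.5]
0.45 [-47.3  -9.1  -9.6]
0.525 [-54.5 -10.5 -13.3]
0.6 [-61.5 -11.8 -17.5]
0.675 [-68.1 -13.1 -22.2]
0.75 [-74.4 -14.3 -27.5]
```

arm_command --rows "-4 -1 0 0 0 0; -8 -2 0 0 0 0; -12 -2 0 0 0 0; -16 -3 -1 0 0 0; -20 -4 -1 0 0 0; -24 -5 -2 0 0 0; -28 -5 -3 0 0 0; -32 -6 -4 0 0 0; -36 -7 -5 0 0 0; -40 -8 -6 0 0 0; -44 -8 -8 0 0 0; -47 -9 -10 0 0 0"

```text
t: 7.12
tool_pos: [0.4658, -0.2534, 0.1492]
tool_rot: [-2.613, -0.258, -1.521]
contact_force: [9.7, 4.8, 0.4]
opening: 0.025
```

arm_command --rows "-4 -1 -2 0 0 0; -7 -2 -4 0 0 0; -11 -2 -6 0 0 0; -14 -3 -8 0 0 0; -18 -3 -10 0 0 0; -21 -4 -12 0 0 0; -24 -5 -15 0 0 0; -27 -5 -17 0 0 0; -30 -6 -20 0 0 0; -32 -6 -22 0 0 0; -32 -6 -22 0 0 0"

```text
t: 8.5
tool_pos: [0.4348, -0.2594, 0.1292]
tool_rot: [-2.608, -0.259, -1.527]
contact_force: [3.4, 4.5, 4.5]
opening: 0.0254
```

Run:
```python
from h import *
import pickle
d=grab('side');pickle.dump(d,open('s2.pkl','wb'));w=grab('wrist');pickle.dump(w,open('w3.pkl','wb'));print(w['obs']['tool_pos'])
f=lambda a:np.clip((a/255.)**.7*255,0,255).astype(np.uint8)
save('c3.png',np.hstack([cv2.resize(f(d['frame'][150:300,280:410]),(390,450),interpolation=cv2.INTER_CUBIC),cv2.resize(f(w['frame']),(400,300))[:,:] if 0 else cv2.copyMakeBorder(cv2.resize(f(w['frame']),(400,300)),0,150,0,0,cv2.BORDER_CONSTANT)]))
```

```text
[ 0.4348412  -0.25938561  0.1291858 ]
```

View pics/c3.png

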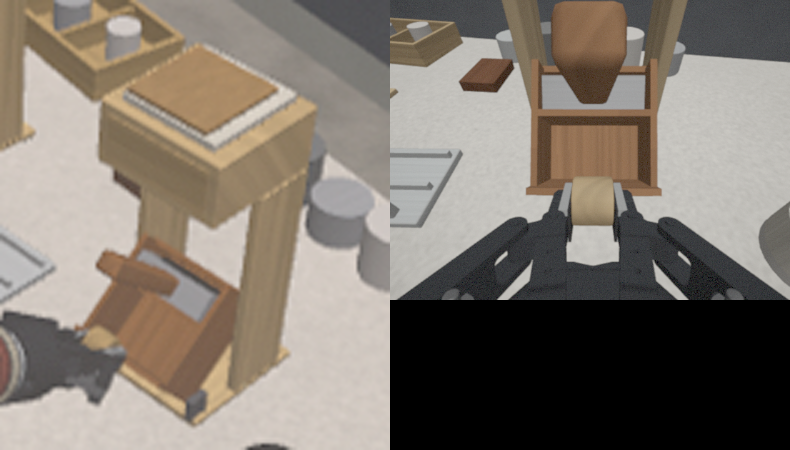

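The bin is fully tipped: the roller yoke is in the rear pocket and the handle leans out to the front. I will release the knob and back off to a pre-grasp pose on the handle.

arm_command --rows "0 0 0 0 0 0; 0 0 0 0 0 0; 0 0 0 0 0 0; 0 0 0 0 0 0; -20 -4 12 0 0 0; -45 -9 27 0 0 0; -70 -13 50 0 0 0; -75 -13 90 0 0 0; -75 -13 130 0 0 0; -70 -12 157 0 0 0; -70 -12 157 0 0 0; -70 -12 157 0 0 0" --jaw 1

```text
t: 10.1
tool_pos: [0.3646, -0.271, 0.2847]
tool_rot: [-2.607, -0.258, -1.525]
contact_force: [-0.2, 0.4, -1.0]
opening: 0.0856
```

Run:
```python
from h import *
import pickle
w=grab('wrist');pickle.dump(w,open('w4.pkl','wb'));print(w['obs']['tool_pos'],w['obs']['tool_rot'],w['obs']['q'])
c=cam(w); h=np.array([.5565,-.2365,.02]);f=np.array([np.cos(.19),np.sin(.19),0]);u=np.array([0,0,1.])
for n,x,z in [('knob',-.073,.0825),('end',-.059,.202),('ctr',.004,.135),('hinge',0,0)]: print(n,proj(c,h+f*x+u*z))
save('w4.png',np.clip((w['frame']/255.)**.7*255,0,255).astype(np.uint8))
```

```text
[ 0.36457183 -0.27098372  0.28467376] [-2.60743488 -0.25778581 -1.52470325] [-1.22995534 -0.55831496  2.32691611  1.08416714  1.35951308 -0.09971087]
knob [288.6 296.8]
end [289.3 205.4]
ctr [289.  205.7]
hinge [288.6 275.5]
```

View pics/w4.png

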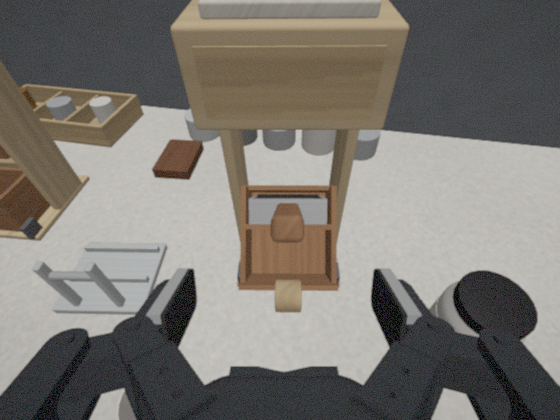

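The knob is at (288,295), which matches the full tip angle. The handle's end face is at about (288,231), lower than a pure bin tilt would give, so the roller leans further forward. I will triangulate it with the side view.

Run:
```python
from h import *
import pickle
w=pickle.load(open('w4.pkl','rb'));c=cam(w);S=cam(pickle.load(open('s2.pkl','rb')));w3=pickle.load(open('w3.pkl','rb'));c3=cam(w3)
np.set_printoptions(precision=4,suppress=True)
h=np.array([.5565,-.2365,.02]);f=np.array([np.cos(.19),np.sin(.19),0]);L=np.array([-np.sin(.19),np.cos(.19),0])
for n,p in [('end side',tri(c,(288,231),S,(315,239.5))),('end w3',tri(c,(288,231),c3,(280,49)))]:
    X=p[0]-h;print(n,p,'hinge frame',[X@f,X@L,X[2]])
# predicted: roller center in pocket, handle end at lean phi
th=.75;fl=np.array([.095*np.cos(th)-.003*np.sin(th),.095*np.sin(th)+.003*np.cos(th)])
print('pocket',fl)
for side in (-.003,.0,.003):
  r=fl+ .018*np.array([-np.sin(th),np.cos(th)])+side*np.array([np.cos(th),np.sin(th)])
  for phi in (.75,.9,1.0,1.1):
    e=r+.167*np.array([-np.sin(phi),np.cos(phi)]);print(side,phi,e,proj(c,h+f*e[0]+[0,0,e[1]]),proj(S,h+f*e[0]+[0,0,e[1]]),proj(c3,h+f*e[0]+[0,0,e[1]]))
```

```text
end side (array([ 0.4869, -0.2488,  0.2013]), np.float64(0.005567890182285469)) hinge frame [np.float64(-0.07062275900563691), np.float64(0.001063304859062469), np.float64(0.18132752449968123)]
end w3 (array([ 0.4863, -0.2491,  0.2066]), np.float64(9.765065773612879e-05)) hinge frame [np.float64(-0.07129487893503125), np.float64(0.0009192068419087581), np.float64(0.18661490463138186)]
pocket [0.0675 0.067 ]
-0.003 0.75 [-0.0608  0.2003] [289.3 208.7] [318.7 232.1] [284.5 -35.8]
-0.003 0.9 [-0.0778  0.1819] [289.1 241.6] [314.1 239.9] [284.   82.3]
-0.003 1.0 [-0.0875  0.1683] [289.  262.4] [311.4 245.2] [283.8 157.5]
-0.003 1.1 [-0.0958  0.1538] [288.9 281.5] [309.1 250.5] [283.7 223.8]
0.0 0.75 [-0.0586  0.2023] [289.3 204.8] [319.3 231.1] [284.6 -49.6]
0.0 0.9 [-0.0756  0.1839] [289.1 237.7] [314.7 239. ] [284.1  69. ]
0.0 1.0 [-0.0853  0.1704] [289.  258.5] [312.  244.3] [283.8 144.8]
0.0 1.1 [-0.0936  0.1559] [288.9 277.7] [309.7 249.6] [283.7 211.9]
0.003 0.75 [-0.0564  0.2044] [289.3 200.8] [319.9 230.2] [284.7 -63.4]
0.003 0.9 [-0.0734  0.186 ] [289.1 233.7] [315.3 238.1] [284.1  55.6]
0.003 1.0 [-0.0831  0.1724] [289.  254.6] [312.6 243.4] [283.9 132.1]
0.003 1.1 [-0.0914  0.1579] [288.9 273.9] [310.3 248.7] [283.8 200.1]
```

Run:
```python
from h import *
R=toolR(60,.19,1);print(delta(R,np.array([.5084,-.2455,.187])-.054*R[:,2]))
```

```text
[ 98.   16.5 -70.2  -0.7   0.6  -0.7]
```

arm_command --rows "20 3 -20 -1 1 -1; 40 7 -36 -1 1 -1; 60 10 -48 -1 1 -1; 78 13 -58 -1 1 -1; 90 15 -66 -1 1 -1; 98 16 -70 -1 1 -1; 98 16 -70 -1 1 -1; 98 16 -70 -1 1 -1"

```text
t: 11.15
tool_pos: [0.4624, -0.2551, 0.2145]
tool_rot: [-2.642, -0.247, -1.511]
contact_force: [-0.5, -0.9, -0.2]
opening: 0.0851
```

arm_command --rows "0 0 0 0 0 0; 0 0 0 0 0 0; 0 0 0 0 0 0; 0 0 0 0 0 0; 0 0 0 0 0 0; 0 0 0 0 0 0; 0 0 0 0 0 0; 0 0 0 0 0 0" --jaw 0 --squeeze 90

```text
t: 12.15
tool_pos: [0.4624, -0.2551, 0.2145]
tool_rot: [-2.642, -0.247, -1.511]
contact_force: [-2.2, 1.6, 0.8]
opening: 0.0251
```

arm_command --rows "-3 -1 4 0 0 0; -8 -2 9 0 0 0; -15 -3 17 0 0 0; -23 -4 25 0 0 0; -31 -6 34 0 0 0; -40 -8 44 0 0 0; -49 -9 54 0 0 0; -58 -11 64 0 0 0; -67 -13 73 0 0 0; -75 -14 84 0 0 0; -82 -15 95 0 0 0; -85 -16 110 0 0 0"

```text
t: 13.65
tool_pos: [0.3769, -0.2711, 0.3251]
tool_rot: [-2.642, -0.246, -1.511]
contact_force: [0.7, 0.4, -1.0]
opening: 0.0251
```

Run:
```python
from h import *
import pickle
w=grab('wrist');pickle.dump(w,open('w5.pkl','wb'));s=grab('side');pickle.dump(s,open('s5.pkl','wb'));o=w['obs'];print(o['tool_pos'],o['tool_rot'],o['opening'])
f=lambda a:np.clip((a/255.)**.7*255,0,255).astype(np.uint8)
save('c5.png',np.hstack([cv2.resize(f(s['frame'][140:310,230:390]),(400,425),interpolation=cv2.INTER_CUBIC),cv2.copyMakeBorder(cv2.resize(f(w['frame']),(400,300)),0,125,0,0,cv2.BORDER_CONSTANT)]))
```

```text
[ 0.37693739 -0.27112816  0.32508395] [-2.64153625 -0.24649389 -1.51085303] 0.025080058992659388
```

View pics/c5.png

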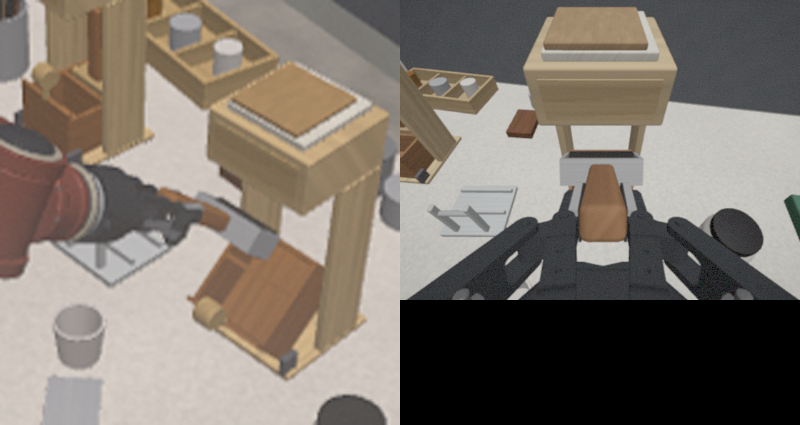

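The roller is out of the bin and held by the handle end, with the bin still tipped. I will measure the brayer's pitch in the grip from the wrist image by colour and edge profiles.

Run:
```python
from h import *
import pickle
w=pickle.load(open('w5.pkl','rb'));I=w['frame'];g=I.mean(2)
hsv=cv2.cvtColor(I,cv2.COLOR_RGB2HSV)
m=(hsv[...,1]>110)&((hsv[...,0]<20))
for r in range(215,345,8):
    c=np.where(m[r,230:340])[0]; print(r, (c.min()+230,c.max()+230,len(c)) if len(c) else None, end=' | ')
print()
for col in (235,245,320,332): print(col,I[195:285:3,col].mean(1).astype(int))
for r in (225,240,252): print(r,I[r,215:350:3].mean(1).astype(int))
c=cam(w)
o=w['obs'];R=Ro.from_rotvec(o['tool_rot']).as_matrix();t=np.array(o['tool_pos'])
# predicted pixels for s (grasp dist from end) and beta (handle pitch rel. tool, foot to -x)
for s in (.02,.03):
  for b in (0,9,15,20):
    b_=np.radians(b); d=np.array([-np.sin(b_),0,np.cos(b_)]);n=np.array([np.cos(b_),0,np.sin(b_)]);e=np.array([0,0,.054-s])
    P={'endbot':e-.011*n,'endtop':e+.011*n,'yokeNear':e+.125*d+.015*n,'rollTop':e+.167*d+.018*n}
    out=[]
    for k,v in P.items():
        wd=.013 if 'end' in k else (.0455 if 'yoke' in k else .04)
        a=proj(c,t+R@(v+[0,-wd,0]));bb=proj(c,t+R@(v+[0,wd,0])); out.append((k,a[1],abs(a[0]-bb[0]).round(1)))
    print(s,b,[(k,float(x),float(y)) for k,x,y in out])
```

```text
215 (np.int64(303), np.int64(303), 1) | 223 None | 231 (np.int64(270), np.int64(294), 25) | 239 (np.int64(265), np.int64(299), 35) | 247 (np.int64(263), np.int64(301), 39) | 255 (np.int64(261), np.int64(303), 43) | 263 (np.int64(237), np.int64(325), 56) | 271 (np.int64(257), np.int64(310), 54) | 279 (np.int64(255), np.int64(312), 58) | 287 (np.int64(253), np.int64(315), 63) | 295 (np.int64(251), np.int64(317), 67) | 303 (np.int64(251), np.int64(317), 67) | 311 (np.int64(251), np.int64(318), 68) | 319 (np.int64(251), np.int64(318), 68) | 327 (np.int64(251), np.int64(316), 66) | 335 (np.int64(256), np.int64(312), 57) | 343 None | 
235 [ 69  71  71  69  69  69  90  73  59 120 135 130 127 132 133 127 129 130
 129 132 130 130 157 159  38  23  28  40  38  34]
245 [177 174 177 178 179  97  20  28  28 122 134 130 130 131 135 127 133 131
 131 130 130 133 126 133 133 131 131 133 130 131]
320 [167 145 113  92  76  82  30  32  24 125 134 135 133 134 134 130 132 132
 135 133 125 128 130 129 131 130 133 131 129 133]
332 [ 79  82  89  83  83  82  86 119  87 123 135 137 134 132 135 132 133 130
 134 
[... 808 characters left out ...]
'rollTop', 209.4, 85.5)]
0.02 15 [('endbot', 344.4, 63.8), ('endtop', 291.2, 64.6), ('yokeNear', 236.9, 112.2), ('rollTop', 227.5, 84.4)]
0.02 20 [('endbot', 345.4, 64.4), ('endtop', 290.5, 64.0), ('yokeNear', 250.1, 111.5), ('rollTop', 242.6, 83.9)]
0.03 0 [('endbot', 358.7, 67.6), ('endtop', 310.3, 71.7), ('yokeNear', 201.5, 121.7), ('rollTop', 184.5, 91.4)]
0.03 9 [('endbot', 361.9, 68.5), ('endtop', 307.7, 70.7), ('yokeNear', 225.7, 118.1), ('rollTop', 212.8, 88.4)]
0.03 15 [('endbot', 363.8, 69.1), ('endtop', 306.4, 69.9), ('yokeNear', 242.0, 116.7), ('rollTop', 231.5, 87.2)]
0.03 20 [('endbot', 365.1, 69.7), ('endtop', 305.5, 69.3), ('yokeNear', 255.7, 115.9), ('rollTop', 247.1, 86.7)]
```

```bash
cat >> h.py <<'E'
def place(T,yaw,s=.020,beta=8.5,lean=37.24):
    R=toolR(lean+beta,yaw,1); l=np.radians(lean); f=np.array([np.cos(yaw),np.sin(yaw),0])
    E=np.array(T)+.167*(-np.sin(l)*f+np.array([0,0,np.cos(l)])); return R,E-(.054-s)*R[:,2]
E
python3 - <<'E'
from h import *
R,p=place([.5305,.0095,.03],.168);print(p,delta(R,p),delta(R,p+[0,0,.08]))
o=monitor.get_obs();Z=Ro.from_rotvec(o['tool_rot']).as_matrix()[:,2];print(np.degrees(np.arccos(-Z[2])),np.arctan2(Z[1],Z[0]))
E
```

```text
[ 0.40685462 -0.01147008  0.1866791 ] [  29.3  260.4 -140.7   -2.    13.7   -1. ] [ 29.3 260.4 -60.7  -2.   13.7  -1. ]
59.621928354478996 0.1793975969519417
```

arm_command --rows "-12 10 5 0 2 0; -25 30 8 0 4 0; -30 60 8 -1 6 0; -25 95 0 -1 8 0; -15 130 -10 -1 10 0; -5 165 -25 -1 12 -1; 8 200 -38 -2 13 -1; 18 230 -50 -2 14 -1; 25 250 -58 -2 14 -1; 29 260 -61 -2 14 -1; 29 260 -61 -2 14 -1; 29 260 -61 -2 14 -1"

```text
t: 15.25
tool_pos: [0.4074, -0.0122, 0.2664]
tool_rot: [-2.829, -0.237, -1.185]
contact_force: [0.6, -0.6, -2.1]
opening: 0.025
```

Run:
```python
from h import *
import pickle
w=grab('wrist');pickle.dump(w,open('w6.pkl','wb'));s=grab('side');pickle.dump(s,open('s6.pkl','wb'));o=w['obs'];print(o['tool_pos'],o['tool_rot'],o['opening'])
cs=cam(s);l=.65;f=np.array([np.cos(.168),np.sin(.168),0]);L=np.array([-f[1],f[0],0]);T=np.array([.5305,.0095,.11]);u=-np.sin(l)*f+np.array([0,0,np.cos(l)])
print('pred side end',proj(cs,T+.167*u),'yoke',proj(cs,T+.042*u-.0455*L),'roller -y end',proj(cs,T-.04*L))
F=lambda a:np.clip((a/255.)**.7*255,0,255).astype(np.uint8)
save('c6.png',np.hstack([cv2.resize(F(s['frame'][185:275,220:320]),(500,450),interpolation=cv2.INTER_CUBIC),cv2.copyMakeBorder(F(w['frame'][130:400,160:450]),0,180,0,0,cv2.BORDER_CONSTANT)]))
```

```text
[ 0.4074281  -0.01216127  0.26638343] [-2.82884273 -0.23694169 -1.18476644] 0.024955845010199387
pred side end [253. 189.] yoke [281.9 212. ] roller -y end [286.6 216.2]
```

View pics/c6.png

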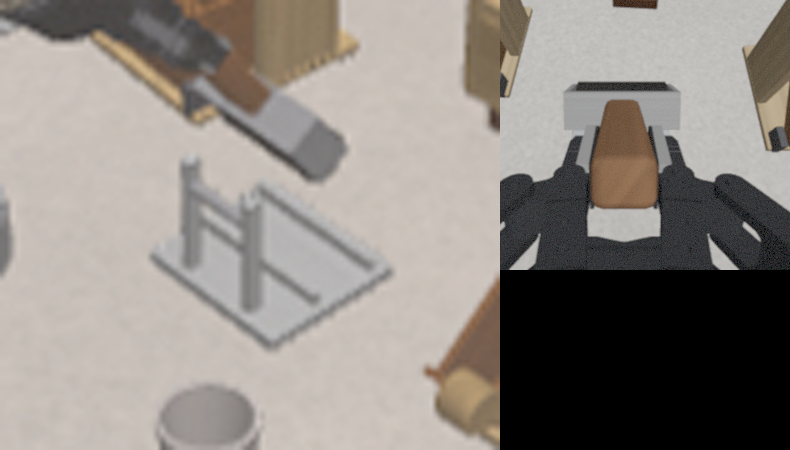

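The side view puts the roller's right end at (285,217), where (286.6,216) was predicted, and the fork is below it. I will lower it.

arm_command --rows "0 0 -12 0 0 0; 0 0 -26 0 0 0; 0 1 -40 0 0 0; 0 1 -52 0 0 0; 0 1 -62 0 0 0; 0 1 -70 0 0 0; 0 1 -70 0 0 0"

```text
t: 16.23
tool_pos: [0.4123, -0.0121, 0.1977]
tool_rot: [-2.831, -0.236, -1.178]
contact_force: [-0.2, -0.5, -1.4]
opening: 0.0249
```

arm_command --rows "0 0 -2 0 0 0; 0 0 -4 0 0 0; 0 0 -6 0 0 0; 0 0 -7 0 0 0; 0 0 -7 0 0 0"

```text
t: 16.85
tool_pos: [0.4143, -0.0124, 0.1915]
tool_rot: [-2.831, -0.236, -1.176]
contact_force: [0.6, -0.1, -1.9]
opening: 0.0252
```

Run:
```python
from h import *
o=monitor.get_obs();print(o['q']);R,p=place([.5305,.0095,.03],.168);print(delta(R,p))
R,p=place([.5305,.0095,.03],.168,beta=8.5,lean=37.24)
```

```text
[-0.41308934 -0.89188179  2.58305723  0.55497878  0.83429577  0.74399404]
[-7.5  0.9 -4.8 -0.  -0.6  0. ]
```

Elbow joint 3 is at its 2.58 limit, so the tool pulls forward and can't reach the full 37° lean. I will back up, seat the roller at a steeper lean of 31°, then lower the handle as far as the reach allows.

Run:
```python
from h import *
for le in (31,33,35):
    R,p=place([.5305,.0095,.03],.168,lean=le);print(le,delta(R,p+[0,0,.03]),delta(R,p))
```

```text
31 [10.   3.9 37.9 -1.1  5.5  0. ] [10.   3.9  7.9 -1.1  5.5  0. ]
33 [ 4.3  2.9 34.  -0.8  3.5  0. ] [ 4.3  2.9  4.  -0.8  3.5  0. ]
35 [-1.4  2.  30.  -0.4  1.6  0. ] [-1.4  2.  -0.  -0.4  1.6  0. ]
```

arm_command --rows "0 0 10 0 0 0; 3 1 22 0 1 0; 6 2 32 -1 3 0; 10 4 38 -1 5 0; 10 4 38 -1 6 0; 10 4 30 -1 6 0; 10 4 23 -1 6 0; 10 4 17 -1 6 0; 10 4 13 -1 6 0; 10 4 10 -1 6 0; 10 4 10 -1 6 0"

```text
t: 18.23
tool_pos: [0.4243, -0.0084, 0.2012]
tool_rot: [-2.897, -0.241, -1.026]
contact_force: [-0.1, -0.3, -1.9]
opening: 0.0252
```

Run:
```python
from h import *
o=monitor.get_obs();print(o['q'],o['contact_force'])
for le in (31,33,35):
    R,p=place([.5305,.0095,.03],.168,lean=le);print(le,delta(R,p))
```

```text
[-0.35518119 -0.7933371   2.49608302  0.42509647  0.87405837  0.86902973] [-0.11378474 -0.32854682 -1.93726243]
31 [ 0.1 -0.1 -1.8 -0.1 -0.5  0. ]
33 [-5.6 -1.  -5.7  0.2 -2.5  0. ]
35 [-11.3  -2.   -9.8   0.6  -4.5   0. ]
```

arm_command --rows "0 0 -1 0 0 0; 0 0 -2 0 0 0; 0 0 -3 0 0 0; 0 0 -4 0 0 0; 0 0 -4 0 0 0"

```text
t: 18.85
tool_pos: [0.4242, -0.0084, 0.1971]
tool_rot: [-2.897, -0.241, -1.025]
contact_force: [-0.1, -0.1, -2.7]
opening: 0.0247
```

arm_command --rows "0 0 -1 0 0 0; 0 0 -2 0 0 0; 0 0 -3 0 0 0; 0 0 -3 0 0 0"

```text
t: 19.35
tool_pos: [0.4244, -0.0085, 0.1944]
tool_rot: [-2.897, -0.241, -1.027]
contact_force: [0.4, 0.7, -1.2]
opening: 0.025
```

arm_command --rows "0 0 -1 0 0 0; 0 0 -2 0 0 0; 0 0 -3 0 0 0; 0 0 -4 0 0 0; 0 0 -4 0 0 0"

```text
t: 19.98
tool_pos: [0.4251, -0.0086, 0.1918]
tool_rot: [-2.896, -0.241, -1.031]
contact_force: [-1.4, 0.3, 5.7]
opening: 0.025
```

Run:
```python
from h import *
import pickle
s=grab('side');pickle.dump(s,open('s7.pkl','wb'));cs=cam(s)
f=np.array([np.cos(.168),np.sin(.168),0]);L=np.array([-f[1],f[0],0]);T=np.array([.5305,.0095,.03])
print('pred roller -y end',proj(cs,T-.04*L),'bottom',proj(cs,T-.04*L-[0,0,.018]))
F=lambda a:np.clip((a/255.)**.7*255,0,255).astype(np.uint8)
t=grab('top')
save('c7.png',np.vstack([cv2.resize(F(s['frame'][200:260,235:315]),(640,480),interpolation=cv2.INTER_CUBIC)]))
```

```text
pred roller -y end [286.2 235.4] bottom [286.1 239.5]
```

View pics/c7.png

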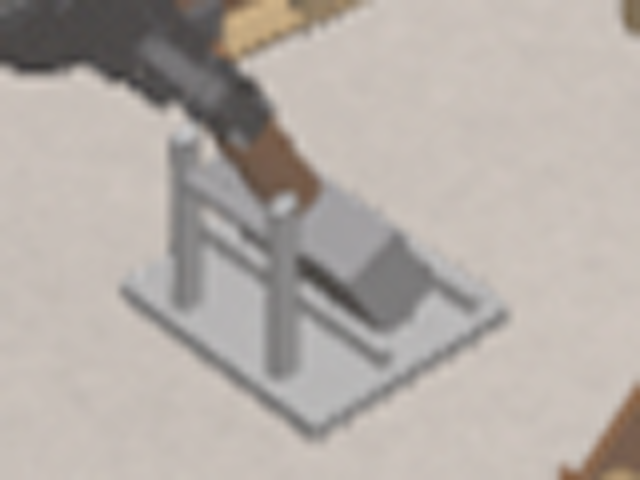

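The roller's -y end is at about (285.6,237.5) in the side frame, down between the ridges, and contact force is felt. Now I will pivot the handle down onto the bar.

arm_command --rows "-2 0 -1 0 -0.7 0; -3.5 -0.6 -2.5 0.2 -1.3 0; -5.5 -1 -4 0.3 -2 0; -7 -1.2 -5 0.4 -2.5 0; -8.5 -1.5 -6 0.5 -3 0; -8.5 -1.5 -6 0.5 -3 0"

```text
t: 20.82
tool_pos: [0.4166, -0.0102, 0.1861]
tool_rot: [-2.863, -0.238, -1.108]
contact_force: [-1.3, 1.6, 3.9]
opening: 0.0249
```

Run:
```python
from h import *
o=monitor.get_obs();print(o['q'],o['contact_force'],o['wrist_torque'])
```

```text
[-0.38665587 -0.84314968  2.55840641  0.50036441  0.83357652  0.79119019] [-1.29910501  1.60106547  3.93715236] [ 0.12871277 -0.29979909  0.20416616]
```

arm_command --rows "0 0 0 0 0 0; 0 0 0 0 0 0; 0 0 0 0 0 0; 0 0 0 0 0 0; 0 0 0 0 0 0; 0 0 0 0 0 0; 0 0 10 0 0 0; 0 0 25 0 0 0; 0 0 45 0 0 0; 0 0 70 0 0 0; -2 0 95 0 0 0; -2 0 110 0 0 0" --jaw 1

```text
t: 22.32
tool_pos: [0.4148, -0.0103, 0.2993]
tool_rot: [-2.863, -0.239, -1.113]
contact_force: [0.4, -0.6, 0.5]
opening: 0.0855
```

Run:
```python
from h import *
import pickle
s=grab('side');pickle.dump(s,open('s8.pkl','wb'));cs=cam(s);w=grab('wrist');pickle.dump(w,open('w8.pkl','wb'));cw=cam(w);o=w['obs']
l=.65;f=np.array([np.cos(.168),np.sin(.168),0]);L=np.array([-f[1],f[0],0]);T=np.array([.5305,.0095,.03]);u=-np.sin(l)*f+np.array([0,0,np.cos(l)])
n=np.cos(l)*f+np.array([0,0,np.sin(l)])
for nm,c in (('s',cs),('w',cw)): print(nm,'end',proj(c,T+.167*u),'endtopL/R',proj(c,T+.167*u+.011*n+.013*L),proj(c,T+.167*u+.011*n-.013*L),'roller ends',proj(c,T-.04*L),proj(c,T+.04*L))
print(o['tool_pos'])
F=lambda a:np.clip((a/255.)**.7*255,0,255).astype(np.uint8)
save('c8.png',np.hstack([cv2.resize(F(s['frame'][190:260,235:315]),(400,350),interpolation=cv2.INTER_CUBIC),cv2.resize(F(w['frame'][60:340,140:460]),(400,350),interpolation=cv2.INTER_CUBIC)]))
R=toolR(60,.19,1);h=np.array([.5565,-.2365,.02]);g=np.array([np.cos(.19),np.sin(.19),0])
k=h+g*-.073+[0,0,.0825];print(delta(R,k-.054*R[:,2]),delta(R,k-.13*R[:,2]))
```

```text
s end [253.5 210.3] endtopL/R [252.9 205.5] [258.5 209.4] roller ends [286.2 235.4] [269.8 223.6]
w end [281.8 342.9] endtopL/R [263.9 329.6] [299.8 329.6] roller ends [314.  257.9] [250.8 257.8]
[ 0.41529951 -0.01041636  0.30115689]
[  23.8 -248.7 -169.8    3.1  -17.2    1.3] [ -40.9 -261.2 -131.8    3.1  -17.2    1.3]
```

View pics/c8.png

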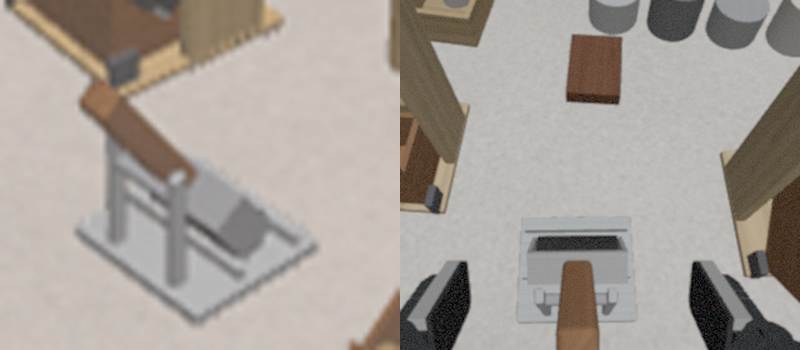

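The roller lies in the trough and the handle is in the fork. Its end is at side (255,209) against (253.5,210.3) predicted, and it is centred on the plate in the wrist view. Next I will close the bin.

arm_command --rows "-5 -30 10 0 -2 0; -15 -70 10 1 -5 0; -22 -110 0 1 -8 0; -25 -150 -20 2 -11 1; -25 -190 -50 2 -14 1; -25 -225 -85 3 -16 1; -22 -250 -120 3 -17 1; -18 -256 -140 3 -17 1; -15 -256 -147 3 -17 1; -15 -256 -147 3 -17 1; -15 -256 -147 3 -17 1"

```text
t: 23.8
tool_pos: [0.4004, -0.2663, 0.1534]
tool_rot: [-2.636, -0.246, -1.518]
contact_force: [1.0, 0.7, -0.7]
opening: 0.0856
```

Run:
```python
from h import *
import pickle
w=grab('wrist');c=cam(w);s=grab('side');cs=cam(s)
I=w['frame'];hs=cv2.cvtColor(I,cv2.COLOR_RGB2HSV)
R=toolR(60,.19,1);h=np.array([.5565,-.2365,.02]);g=np.array([np.cos(.19),np.sin(.19),0])
for th in (.6,.7,.75):
    k=h+g*(.003*np.cos(th)-.11*np.sin(th))+[0,0,.11*np.cos(th)+.003*np.sin(th)];print(th,k,proj(c,k),proj(cs,k))
# reference knob colour from w4 at (288,295)
w4=pickle.load(open('w4.pkl','rb'))['frame'];print('ref',cv2.cvtColor(w4,cv2.COLOR_RGB2HSV)[290:300,283:293].reshape(-1,3).mean(0))
ref=w4[290:300,283:293].reshape(-1,3).mean(0)
def blob(I,p,r):
    x,y=np.round(p).astype(int);hh=cv2.cvtColor(I,cv2.COLOR_RGB2HSV)
    m=((hh[...,0]>14)&(hh[...,0]<25)&(hh[...,1]>70)&(hh[...,2]>90)).astype(np.uint8)
    q=np.zeros_like(m);q[max(0,y-r):y+r,x-r:x+r]=m[max(0,y-r):y+r,x-r:x+r]
    n,l,st,ce=cv2.connectedComponentsWithStats(q); i=1+np.argmax(st[1:,4]); return st[i],ce[i]
print(blob(I,proj(c,k),50)); print(blob(s['frame'],proj(cs,k),14))
o=w['obs'];print(o['tool_pos'],o['q'],delta(R,k-.054*R[:,2],o))
```

```text
0.6 [ 0.49793851 -0.24776254  0.11248085] [282.3 222.1] [317.  260.6]
0.7 [ 0.48916454 -0.24944994  0.10606529] [282.3 240.1] [314.7 263.7]
0.75 [ 0.48502463 -0.25024613  0.10253069] [282.3 249.1] [313.6 265.3]
ref [ 18.33  97.06 139.71]
(array([ 232,  220,  100,   48, 2278], dtype=int32), array([281.01448639, 243.50395083]))
(array([307, 259,  21,  20, 166], dtype=int32), array([315.65662651, 267.09036145]))
[ 0.40042839 -0.26628396  0.15339758] [-1.12636727 -0.26094975  2.365398    1.20607696  1.1066613  -0.37865741] [ 38.7   7.2 -23.9   0.2  -0.1   0.3]
```

arm_command --rows "14 3 -8 0 0 0; 27 5 -17 0 0 0; 36 8 -22 0 0 0; 39 8 -24 0 0 0; 39 8 -24 0 0 0"

```text
t: 24.52
tool_pos: [0.4395, -0.2584, 0.1298]
tool_rot: [-2.636, -0.247, -1.518]
contact_force: [-0.1, -0.3, -0.2]
opening: 0.0855
```

arm_command --rows "0 0 0 0 0 0; 0 0 0 0 0 0; 0 0 0 0 0 0; 0 0 0 0 0 0; 0 0 0 0 0 0; 0 0 0 0 0 0; 0 0 0 0 0 0; 0 0 0 0 0 0" --jaw 0 --squeeze 50

```text
t: 25.52
tool_pos: [0.4393, -0.2576, 0.13]
tool_rot: [-2.633, -0.249, -1.518]
contact_force: [-7.4, 3.6, 6.1]
opening: 0.0257
```

arm_command --rows "3 1 3 0 0 0; 6 1 5 0 0 0; 10 2 8 0 0 0; 13 2 10 0 0 0; 17 3 12 0 0 0; 20 4 14 0 0 0; 24 5 16 0 0 0; 27 5 18 0 0 0; 31 6 20 0 0 0; 35 7 21 0 0 0; 38 7 22 0 0 0; 42 8 23 0 0 0"

```text
t: 27.02
tool_pos: [0.4806, -0.2497, 0.1523]
tool_rot: [-2.635, -0.249, -1.515]
contact_force: [-8.1, -1.5, 2.7]
opening: 0.0252
```

arm_command --rows "4 1 1 0 0 0; 8 2 2 0 0 0; 12 2 3 0 0 0; 16 3 4 0 0 0; 20 4 5 0 0 0; 24 5 5 0 0 0; 28 5 5 0 0 0; 31 6 5 0 0 0; 33 6 5 0 0 0; 34 7 5 0 0 0; 34 7 5 0 0 0"

```text
t: 28.4
tool_pos: [0.5138, -0.2433, 0.1566]
tool_rot: [-2.638, -0.249, -1.513]
contact_force: [-9.4, -3.0, 2.5]
opening: 0.0256
```

arm_command --rows "1 0 0 0 0 0; 2 0 0 0 0 0; 3 1 0 0 0 0; 4 1 0 0 0 0; 5 1 0 0 0 0; 5 1 0 0 0 0"

```text
t: 29.15
tool_pos: [0.5148, -0.2432, 0.1564]
tool_rot: [-2.638, -0.251, -1.51]
contact_force: [-80.6, -2.2, 36.7]
opening: 0.0253
```

It is at the shut stop, with the force jumping to 88 N. I will ease off, release and retreat.

arm_command --rows "0 0 0 0 0 0; 0 0 0 0 0 0; 0 0 0 0 0 0; 0 0 0 0 0 0; 0 0 0 0 0 0; 0 0 0 0 0 0; -25 -5 15 0 0 0; -60 -12 35 0 0 0; -100 -19 55 0 0 0; -120 -23 70 0 0 0; -120 -23 70 0 0 0; -120 -23 70 0 0 0" --jaw 1

```text
t: 30.65
tool_pos: [0.395, -0.2659, 0.226]
tool_rot: [-2.638, -0.251, -1.509]
contact_force: [-0.5, -0.0, 0.9]
opening: 0.0853
```

Run:
```python
from h import *
import pickle
w=grab('wrist');c=cam(w);o=w['obs'];print(o['tool_pos'],o['contact_force'])
w2=pickle.load(open('w2.pkl','rb'));c2=cam(w2)
def blob(I,p,r):
    x,y=np.round(p).astype(int);hh=cv2.cvtColor(I,cv2.COLOR_RGB2HSV)
    m=((hh[...,0]>14)&(hh[...,0]<25)&(hh[...,1]>70)&(hh[...,2]>90)).astype(np.uint8)
    q=np.zeros_like(m);q[y-r:y+r,x-r:x+r]=m[y-r:y+r,x-r:x+r]
    n,l,st,ce=cv2.connectedComponentsWithStats(q); i=1+np.argmax(st[1:,4]); return st[i],ce[i]
k=np.array([.559,-.2365,.13])
for I,cc in ((w2['frame'],c2),(w['frame'],c)): 
    b=blob(I,proj(cc,k),24); print('pred',proj(cc,k),b,'y=-.2365-col onto z',onz(cc,*b[1],.13))
s=grab('side');s0=pickle.load(open('side.pkl','rb'));s8=pickle.load(open('s8.pkl','rb'))
df=lambda a,b,box:np.abs(a['frame'][box[0]:box[1],box[2]:box[3]].astype(int)-b['frame'][box[0]:box[1],box[2]:box[3]]).max(2)
print('bin a vs start',(df(s,s0,(235,290,305,365))>40).sum(),'rest vs s8',(df(s,s8,(200,260,240,305))>40).sum())
for n,b in dict(binb=(165,205,232,292),cup=(258,290,248,275),tin=(215,245,198,225),jar=(295,345,350,390),spat=(288,345,240,275),pot=(100,172,210,238),block=(195,225,310,335)).items(): print(n,(df(s,s0,b)>40).sum(),end=' ')
```

```text
[ 0.39500987 -0.26594307  0.22595252] [-0.53936992 -0.02460639  0.89866148]
pred [282.4 205. ] (array([266, 189,  31,  33, 915], dtype=int32), array([280.88852459, 204.43497268])) y=-.2365-col onto z [ 0.55944675 -0.23505803  0.13      ]
pred [285. 202.] (array([268, 186,  31,  32, 909], dtype=int32), array([283.59185919, 200.88118812])) y=-.2365-col onto z [ 0.56010305 -0.23497977  0.13      ]
bin a vs start 351 rest vs s8 1595
binb 0 cup 174 tin 432 jar 0 spat 0 pot 0 block 0
```

arm_command --rows "-5 0 40 0 0 0; -5 0 90 0 5 0; -5 20 135 0 12 0; 0 60 160 0 20 0; 10 110 170 0 28 0; 20 160 170 0 36 0; 25 215 170 0 40 0; 25 270 170 0 40 0; 20 325 170 0 40 0; 10 380 170 0 40 0; -5 435 170 0 40 0; -25 490 170 0 40 0"

```text
t: 32.25
tool_pos: [0.3692, 0.227, 0.3945]
tool_rot: [-2.948, -0.187, -0.505]
contact_force: [0.4, -0.3, -0.4]
opening: 0.0854
```

arm_command --rows "-30 50 0 0 0 0; -60 100 0 0 0 0; -100 150 0 0 0 0; -130 200 0 0 0 0; -150 240 0 0 0 0; -160 270 0 0 0 0; -160 270 0 0 0 0"

```text
t: 33.12
tool_pos: [0.2074, 0.499, 0.3925]
tool_rot: [-2.951, -0.195, -0.501]
contact_force: [1.5, -0.4, -0.1]
opening: 0.0857
```

Run:
```python
from h import *
import pickle
s=grab('side');t=grab('top');ld=lambda n:pickle.load(open(n,'rb'));s0,s8,t0=ld('side.pkl'),ld('s8.pkl'),ld('top.pkl')
print(s['obs']['tool_pos'],s['obs']['contact_force'],s['obs']['t'])
df=lambda a,b,box:(np.abs(a['frame'][box[0]:box[1],box[2]:box[3]].astype(int)-b['frame'][box[0]:box[1],box[2]:box[3]]).max(2)>40).sum()
print('rest vs s8',df(s,s8,(215,260,262,305)),df(s,s8,(205,260,248,262)))
for n,b in dict(knob_wall=(238,285,310,345),binb=(165,205,232,292),cup=(258,290,248,275),tin=(215,245,198,225),jar=(295,345,350,390),spat=(288,345,240,275),pot=(100,172,210,238),block=(195,225,310,335)).items(): print(n,df(s,s0,b),end=' ')
print('\ntop:');
for n,b in dict(cup=(252,278,328,355),tin=(260,290,235,265),jar=(195,232,430,475),spat=(262,318,342,410),pot=(155,205,85,150),block=(108,150,268,300)).items(): print(n,df(t,t0,b),end=' ')
ct,cs=cam(t),cam(s)
l=.65;f=np.array([np.cos(.168),np.sin(.168),0]);T=np.array([.5305,.0095,.03]);u=-np.sin(l)*f+np.array([0,0,np.cos(l)])
def hm(I,box):
    h=cv2.cvtColor(I,cv2.COLOR_RGB2HSV)[box[0]:box[1],box[2]:box[3]];m=(h[...,1]>95)&(h[...,0]<20);y,x=np.where(m);return x.mean()+box[2],y.mean()+box[0],x.min()+box[2],x.max()+box[2],y.min()+box[0],y.max()+box[0],m.sum()
mid=T+.1045*u
print('\nhandle top',hm(t['frame'],(190,260,262,320)),proj(ct,T+.12*u),proj(ct,T+.167*u),'side',hm(s['frame'],(203,240,248,285)),proj(cs,T+.12*u),proj(cs,T+.167*u))
```

```text
[0.20738931 0.49901357 0.39253292] [ 1.54829809 -0.43341862 -0.1310684 ] 33.125
rest vs s8 0 0
knob_wall 42 binb 0 cup 0 tin 0 jar 0 spat 0 pot 0 block 0 
top:
cup 0 tin 0 jar 0 spat 0 pot 0 block 0 
handle top (np.float64(293.6234309623431), np.float64(233.8786610878661), np.int64(279), np.int64(300), np.int64(214), np.int64(248), np.int64(239)) [294.2 236.5] [296.1 247.3] side (np.float64(261.1546391752577), np.float64(213.08762886597938), np.int64(251), np.int64(273), np.int64(203), np.int64(225), np.int64(194)) [260.8 216. ] [253.5 210.3]
```

Every check agrees: the brayer hasn't moved since release, the knob is back at its starting place, and the other items are unchanged. I am handing in.

```bash
python3 -c "
from station import workorder; print(workorder.finish_job())"
```

```text
the job is handed in; nothing more can be done
None
```

The job is handed in at about 33 s of robot time. I tipped the roller's bin fully forward by its knob, lifted the ink roller out by its handle and set it on the large rest. I then swung the bin shut against its stop and moved the arm clear.

**Last checks:**
- **Roller on the rest:** it sits between the ridges with the handle in the fork. The handle lies within about 3 pixels of the predicted place in both views, and nothing around the rest changed after release.
- **Roller's bin:** the knob is within about 1 mm of where it started.
- **Everything else:** the scraper's bin, cup, tin, jar, brush pot, block and spatula all look unchanged.

**What did not go as planned:**
- **Reach:** joint 3 reached its limit (read 2.583 against 2.58) on the first lowering, so I seated the roller at a steeper lean and pivoted it down. The last few degrees settled when I let go.
- **Contact height:** contact came about 8 mm lower than calculated at first. I put this down to a small error in my estimate of the handle's angle in the grip.
- **Force:** pressing the bin against its shut stop briefly showed about 88 N at the wrist, below the 120 N limit.

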